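# Lever open the studio connection box

### The arm

A 6-joint arm with a two-finger parallel gripper is mounted at the origin on the work surface. World frame = base frame: x ahead of the robot, y to its left, z up, the work surface at z = 0. Lengths are in m, angles in rad, forces in N, time in s.
With the tool pointing down it reaches from about 0.35 to 0.975 m from the base axis. Payload 4.9 kg.
Tool frame: the origin (TCP) lies at the very end of the fingers, on their centre line; the grasp point (between the pads) lies 19 mm behind it (ctrl.grasp_offset is the distance from the TCP to the grasp point, in m); y points along the fingers, z is the direction in which the jaws open and shut, and the axes are right-handed (so a half turn about y gives the same grasp; the last joint's range is limited). The gripper opens to 85 mm and grips with 20 to 120 N. Pads are 22 mm wide; open, the fingers measure 114 mm over their backs; the gripper's body (76 mm by 85 mm) begins 54 mm behind the grasp point. The pads swing forward as they close: fully open they stand 13 mm farther back than shut.
Start: joints at [-1.286, 0.053, 1.613, -0, 1.476, -0.119], TCP at [0.246, -0.575, 0.231] pointing down, gripper open.
Joint ranges: [-3.01, 3.01], [-1.01, 2.22], [0.06, 2.58], [-1.02, 4.17], [0.09, 2.62], [-3.14, 3.14]. Speed limits (rad/s): [2.57, 2.57, 3.14, 3.14, 3.14, 3.14].

### API

Orientations are given as a rotation vector (axis times angle).
In Python, from station import ctrl, eyes, finish_job, find_in, regions_of, pinpoint gives the robot as it stands.
- The arm moves only by the tool play_rows, never from a script. Its argument "moves" is a list of rows, each an object of numbers: "x", "y", "z": the shift along the world's x, y, z in cm; "turn": the turn about the world's z in degrees; "jaw": the finger opening in cm, from 0 to 8.54. A call has 1 to 8 rows; each row shifts and turns the commanded pose from where the row before left it; what a row does not reach is not made up. A row lasts 1/12 s, in which the tool goes at most 41.7 mm and 7.16 degrees, less where a joint would pass 70% of its speed; a pose out of reach is approached as far as the arm can. A call is refused whole if a number of a shift passes 4.17 or a number of a turn 7.16, either way. A call with a gripper value outside its range is refused whole. The fingers move at their own pace and stop on an object; "squeeze" is the grip in N (left out, the last holds). Time passes only in rows, so rows that do not move let the fingers close. It gives the time, the measured TCP pose, the force and the opening at its end, in the units of the state.
- ctrl.get_obs(): the state, without advancing time (a new reading comes with each control period).
- eyes.get_image(name): name is "scene" or "side" or "wrist"; returns a dict with "img" (480x640x3 uint8, red, green, blue), "camera_matrix" (3x3 intrinsics, pixels), "cam_to_world" (4x4, takes a point from camera to world coordinates). Camera axes: x right, y up, looking along -z (the intrinsics and any distortion apply to the point x, -y, -z); pixel columns grow to the right and rows downward; lengths in m; the calibration is good to about 2 mm. The wrist camera is an equidistant fisheye: a pixel r from the principal point sees the ray r / f radians off the axis. A picture is of the moment at which its call begins. There is no depth.
- finish_job(): hands the job in, once; it reports no verdict.
Trained networks look in the newest picture that a camera, given by its name, has taken for a name from the list of things; names that differ only in an ending like _2 or _b are one class to them, and where a whole thing is asked for, a point or a joint stands for the part that bears it (a point fixed in the world has none). Each returns a list of dicts, best first, with "score" (0 to 1); they miss things now and then, are a little off and sometimes report something else, mostly with a low value. They report only what shows in the picture. A call takes as long as a camera call.
- find_in(camera, query): "point" ([column, row] in pixels, amid what is visible of it).
- regions_of(camera, query): "pixels" (480x640 bool, what is visible of it) and "point" ([column, row] in pixels, amid what is visible of it).
- pinpoint(camera, query): "point" ([column, row] in pixels: a listed point, or the origin of a listed thing).
The state is a dict: "t": time; "q": joint angles; "dq": joint speeds; "effort": joint torques, N m; "tool_pos": TCP position; "tool_rot": TCP orientation; "contact_force": force on the tool from outside, world axes, zero at the start; "wrist_torque": the same for the moment, N m; "opening": finger opening in m.
Only numpy, scipy, OpenCV 4.12 (cv2) and the standard library are available. Lean on these libraries where they do the work, as an engineer would, in place of code of your own. Each camera call takes 0.05 s, during which the arm holds its last target.

### The job

Someone needs to plug leads into the connection box on the studio bench: push the wooden stop well clear of the lever's paddle, sliding it along the table without picking it up or tipping it over, then press the paddle at the lever's long end all the way down so that the short end raises the heavy flap. Finish while still holding the paddle down with the flap up. Do not touch the flap itself, and leave the other things on the bench where they stand.

Things in the scene. Friction and masses are not known exactly. Their poses are not given: they have to be found in the camera images.
- trough: grey steel connection box with lever stand, fixed to the table. Origin on the table straight below the paddle's centre; z up; the lever runs from there along +y. Pivot stand (two dark cheeks, 84 mm high, 50 mm across) at y = 230 mm; the box spans x -100..100, y 280..415, 70 mm high
- lever: straight level steel lever, bar 24 mm wide, 10 mm thick; origin at its pivot, 65 mm above the table. Long arm along its -y to the paddle's centre, 230 mm away; short arm 105 mm along +y to a roller under the flap. Pressing the paddle tilts it about its x by up to 0.20 rad, to a built-in stop. Holding it down takes about 4 to 12 N; let go, it rises again under the flap's weight
- paddle (a point): centre of the top face of the flat dark paddle on the lever's long end (60 mm in the lever's x, 64 mm in y, 10 mm thick), the place to press: 70 mm above the table at rest, about 25 mm with the lever fully down
- flap: heavy metal flap, 186 x 122 x 10 mm, about 2 kg, lying shut on the box, with a low bar handle on top (38 mm above its underside). Origin on its hinge, at the edge farthest from the paddle, 71 mm above the table; free edge 123 mm along its -y. Tilts about 0.33 rad (free edge up some 40 mm) with the lever fully down
- chock: loose wooden stop, 0.3 to 0.5 kg: board 50 mm wide (x), y +25..-120 mm, 12 mm thick, with a round pillar (48 mm across, 50 mm high overall) that blocks the paddle, and an upright block at the other end. Origin on the table below the pillar's axis, at the start within 10 mm of trough's origin; z up. Clear when those origins are 65 mm or more apart, seen from above
- chock_face (a point): middle of the inner face (towards the pillar) of the wooden stop's upright block: 95 mm along the stop's -y, 41 mm up. Block 60 mm wide, 25 mm thick, top 70 mm above the table. About 60 mm of room between it and the paddle, open from above down to the board; pushed along the stop's -y it slides the pillar out
- tape: roll of grey tape lying flat, 108 mm across, 48 mm high; origin at the middle of its underside; a bystander, to be left alone
- lens: black camera lens standing upright, 74 mm across, 85 mm high; origin at the middle of its underside; a bystander, to be left alone
- battery: grey camera battery block, 45 x 70 x 55 mm high; origin at the middle of its underside; a bystander, to be left alone
- screwdriver: screwdriver lying on the table, black handle; origin at the middle of its length, on the table; a bystander, to be left alone
- mug: white mug, 80 mm across, 92 mm high; origin at the middle of its underside; a bystander, to be left alone
- can: tall plain metal can, 64 mm across, 170 mm high; origin at the middle of its underside; a bystander, to be left alone
- ledlight: small black LED panel lamp on a foot, 120 mm wide, 115 mm high; origin at the middle of its underside; a bystander, to be left alone

How it is judged:
On the way, in this order (a step that is already met when the one before it is completed fails the run):
1. the wooden stop has been slid out from under the paddle, with the lever still up (horizontal distance between chock and trough above 0.065 m and angle between each of chock, lever's own z axis and vertical below 0.1 rad and height (world z) of chock below 0.006 m), for 0.2 s.
2. the fingers have pressed the lever down and the flap is up (angle between lever's own z axis and vertical above 0.16 rad and angle between flap's own z axis and vertical above 0.24 rad and contact force between the fingers and lever above 1 N), for 0.2 s.
At the end, for the whole second after the job is handed in: The fingers still press the lever (more than 1 N), tilted at least 0.16 of its 0.20 rad; the flap is tilted at least 0.24 rad; the wooden stop stands flat on the table, its pillar at least 65 mm from the point below the paddle; every bystander is within 30 mm of where it began (all of step 2 and horizontal distance between chock and trough above 0.065 m and angle between chock's own z axis and vertical below 0.1 rad and height (world z) of chock below 0.006 m and distance of each of tape, lens, battery, screwdriver, mug, can, ledlight from where it was at the start of the episode below 0.03 m); the arm keeps its last pose, push and grip.
It fails at once if the wooden stop is lifted off the table or tipped over (height (world z) of chock above 0.012 m or angle between chock's own z axis and vertical above 0.35 rad).
It fails at once if the robot touches the flap itself (contact force between any of the fingers, the arm and flap above 1 N).
It fails at once if a bystander is shoved or carried away (30 mm) (distance of any of tape, lens, battery, screwdriver, mug, can, ledlight from where it was at the start of the episode above 0.03 m).
It also fails if it takes over 40 s, if anything falls off the work surface, if the arm or the gripper's body presses on something with over 40 N, if the wrist force passes 120 N, or if a joint passes its speed limit or range.

## Working session

There is one attempt and no reset: what is moved stays moved. The work goes in short steps, Python scripts to look and compute and a tool call to move; the robot and the scene stay as the last step left them, time stands still between calls to the robot, and variables do not carry over. Pictures are saved under pics/ and viewed, and the job is handed in when it is done.

Besides the shell and the picture viewer there is one more tool, called after "Emit:" as name(argument=value, ...) on one line, values as JSON. play_rows: Moves the arm, as the interface text tells. Its arguments: {"type":"object","properties":{"moves":{"type":"array"},"squeeze":{"type":"number"}},"required":["moves"]}

```bash
mkdir -p pics; cat > h.py <<'E'
import numpy as np, cv2
from station import ctrl, eyes, finish_job, find_in, regions_of, pinpoint
def ray(im,p):
    K=im["camera_matrix"];T=im["cam_to_world"]
    d=np.array([(p[0]-K[0,2])/K[0,0],-(p[1]-K[1,2])/K[1,1],-1.]);d=T[:3,:3]@d
    return T[:3,3],d/np.linalg.norm(d)
def atz(im,p,z):
    o,d=ray(im,p);return o+d*(z-o[2])/d[2]
def proj(im,P):
    K=im["camera_matrix"];T=im["cam_to_world"]
    c=T[:3,:3].T@(np.asarray(P)-T[:3,3]);return K[0,0]*c[0]/-c[2]+K[0,2],-K[1,1]*c[1]/-c[2]+K[1,2]
E
python3 - <<'E'
from h import *
o=ctrl.get_obs();print(o["t"],o["tool_pos"],o["tool_rot"],o["opening"])
Z={"trough":0,"paddle":.07,"lever":.065,"chock":0,"chock_face":.041,"flap":.071,"tape":0,"lens":0,"battery":0,"screwdriver":0,"mug":0,"can":0,"ledlight":0}
for c in("scene","side","wrist"):
    im=eyes.get_image(c);cv2.imwrite(f"pics/{c}0.png",im["img"][:,:,::-1])
    if c=="wrist":continue
    print(c,im["cam_to_world"][:3,3].round(3))
    for n,z in Z.items():
        r=pinpoint(c,n)
        for k in r[:2]:print(n,round(k["score"],2),np.round(k["point"]),atz(im,k["point"],z).round(4))
E
```

```text
0.0 [ 0.24540791 -0.5741183   0.23005454] [-0.40947971  2.00155355 -1.99732836] 0.08539237335949922
scene [ 1.212 -0.599  0.783]
trough 0.74 [304. 264.] [ 0.5962 -0.0728  0.    ]
paddle 0.63 [303. 247.] [ 0.6051 -0.0836  0.07  ]
lever 0.58 [386. 221.] [0.6746 0.1375 0.065 ]
chock 0.69 [308. 262.] [ 0.5977 -0.062   0.    ]
flap 0.64 [439. 200.] [0.7207 0.3024 0.071 ]
flap 0.31 [388. 220.] [0.6815 0.1368 0.071 ]
tape 0.74 [332. 227.] [0.5417 0.0781 0.    ]
tape 0.3 [387. 220.] [0.6255 0.2113 0.    ]
lens 0.67 [381. 277.] [0.7589 0.0305 0.    ]
battery 0.89 [283. 232.] [ 0.4635 -0.0314 -0.    ]
screwdriver 0.75 [338. 314.] [ 0.7669 -0.1267  0.    ]
mug 0.76 [438. 267.] [ 0.8339  0.1579 -0.    ]
can 0.97 [172. 341.] [ 0.5744 -0.4281 -0.    ]
ledlight 0.7 [135. 306.] [ 0.4298 -0.4395  0.    ]
side [-0.284  1.114  0.997]
trough 0.64 [335. 246.] [ 0.5977 -0.079   0.    ]
trough 0.33 [314. 278.] [0.5477 0.0775 0.    ]
paddle 0.85 [334. 229.] [ 0.5915 -0.0653  0.07  ]
lever 0.63 [404. 203.] [ 0.5218 -0.3279  0.065 ]
lever 0.58 [266. 254.] [0.6608 0.1439 0.065 ]
chock 0.92 [330. 247.] [ 0.6088 -0.0693 -0.    ]
chock_face 0.67 [357. 225.] [ 0.58   -0.1642  0.041 ]
flap 0.97 [207. 274.] [0.7117 0.31   0.071 ]
tape 0.65 [316. 280.] [0.5366 0.0835 0.    ]
tape 0.42 [403. 200.] [ 0.592  -0.4454  0.    ]
lens 0.79 [268. 246.] [0.7518 0.0421 0.    ]
battery 0.58 [364. 269.] [ 0.4657 -0.0394  0.    ]
screwdriver 0.54 [304. 216.] [ 0.7791 -0.1546  0.    ]
mug 0.68 [220. 254.] [0.83   0.1592 0.    ]
can 0.85 [401. 202.] [ 0.5879 -0.4271  0.    ]
ledlight 0.68 [206. 277.] [0.7778 0.2613 0.    ]
ledlight 0.46 [442. 219.] [ 0.4298 -0.4179  0.    ]
```

View pics/scene0.png

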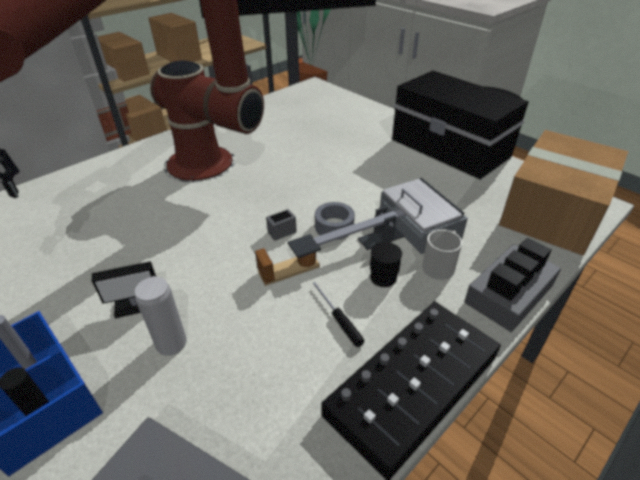

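View pics/side0.png

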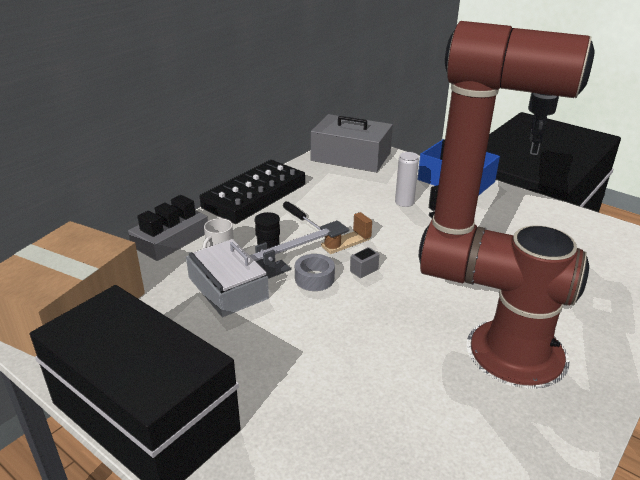

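View pics/wrist0.png

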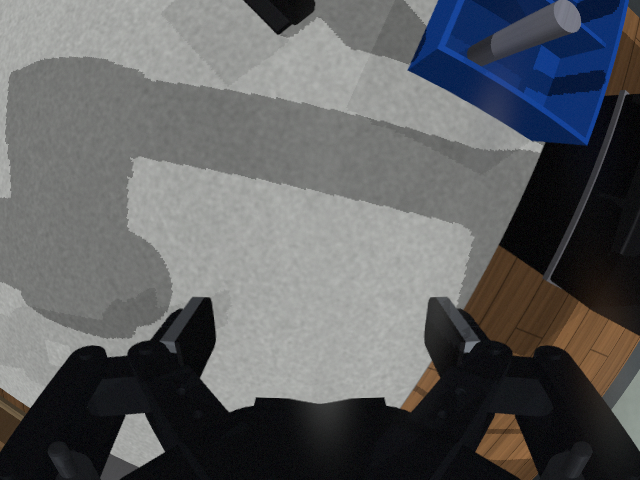

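```bash
python3 - <<'E'
from h import *
from scipy.spatial.transform import Rotation as R
o=ctrl.get_obs();print(R.from_rotvec(o["tool_rot"]).as_matrix().round(3))
for c in("scene","side"):
    im=eyes.get_image(c)
    for n in("chock_face","chock"):
        for k in pinpoint(c,n)[:3]:print(c,n,k["score"],np.round(k["point"],1),atz(im,k["point"],.041 if n!="chock" else 0).round(4))
    p=[int(v) for v in proj(im,[.6,-.1,.04])]
    s=im["img"][p[1]-60:p[1]+60,p[0]-80:p[0]+80]
    cv2.imwrite(f"pics/z{c}.png",cv2.resize(s,None,fx=5,fy=5,interpolation=cv2.INTER_CUBIC)[:,:,::-1])
    print(c,p)
E
```

```text
[[-0.92   0.     0.393]
 [-0.393  0.    -0.92 ]
 [-0.    -1.    -0.   ]]
scene chock_face 0.77 [271.1 263.8] [ 0.5738 -0.1568  0.041 ]
scene chock 0.55 [304.5 265.7] [ 0.6014 -0.0772  0.    ]
scene [296, 258]
side chock_face 0.84 [357.6 228.2] [ 0.5678 -0.1497  0.041 ]
side chock_face 0.58 [219.6 251.5] [0.7939 0.1919 0.041 ]
side chock 0.73 [332.1 230.4] [ 0.6574 -0.1441 -0.    ]
side chock 0.6 [326.7 245.4] [ 0.6195 -0.0687  0.    ]
side [338, 231]
```

```bash
python3 -c "
import cv2,numpy as np
cv2.imwrite('pics/both.png',np.vstack([cv2.resize(cv2.imread('pics/z%s.png'%c),(400,300)) for c in('scene','side')]))"
```

```text
(no output)
```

View pics/both.png

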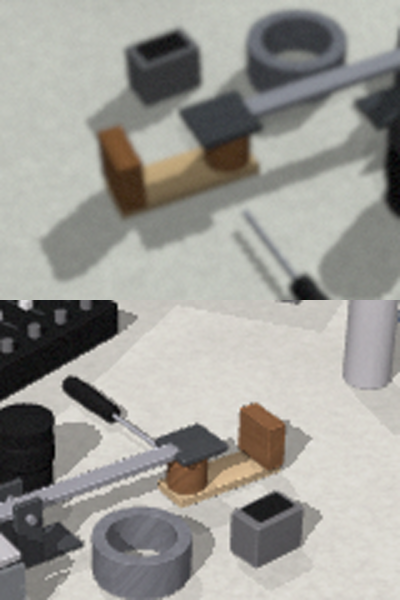

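Emit:
play_rows(moves=[{"x":2.4,"y":3.2,"turn":6.2,"jaw":0},{"x":2.4,"y":3.2,"turn":6.2},{"x":2.4,"y":3.2,"turn":6.2},{"x":2.4,"y":3.2,"turn":6.2},{"x":2.4,"y":3.2,"turn":6.2},{"x":2.4,"y":3.2,"turn":6.2},{"x":2.4,"y":3.2,"turn":6.2},{"x":2.4,"y":3.2,"turn":6.0}])

```text
invalid input
```

Emit:
play_rows(moves=[{"x":2.4,"y":3.2},{"x":2.4,"y":3.2},{"x":2.4,"y":3.2},{"x":2.4,"y":3.2},{"x":2.4,"y":3.2},{"x":2.2,"y":3.0},{}])

```text
invalid input
```

```bash
cat >> h.py <<'E'
def wproj_f(im):
    from scipy.spatial.transform import Rotation
    K=im["camera_matrix"];T=im["cam_to_world"]
    def f(p):
        a=(p[0]-K[0,2])/K[0,0];b=(p[1]-K[1,2])/K[1,1];th=np.hypot(a,b)
        d=np.array([np.sin(th)*a/th,-np.sin(th)*b/th,-np.cos(th)]);return T[:3,3],T[:3,:3]@d
    return f
def watz(im,p,z):
    o,d=wproj_f(im)(p);return o+d*(z-o[2])/d[2]
E
python3 - <<'E'
from h import *
o=ctrl.get_obs();print(o["t"],o["tool_pos"],o["opening"],o["q"])
im=eyes.get_image("wrist");cv2.imwrite("pics/w1.png",im["img"][:,:,::-1])
for n,z in {"trough":0,"paddle":.07,"chock":0,"chock_face":.041,"lever":.065}.items():
    for k in pinpoint("wrist",n)[:2]:print(n,k["score"],np.round(k["point"],1),watz(im,k["point"],z).round(4))
E
```

```text
1.75 [ 0.24555281 -0.57471842  0.23131956] 0.08525479238534767 [-1.28601717e+00  5.26723385e-02  1.61290197e+00 -6.10375290e-06
  1.47600863e+00 -1.18986258e-01]
```

View pics/w1.png

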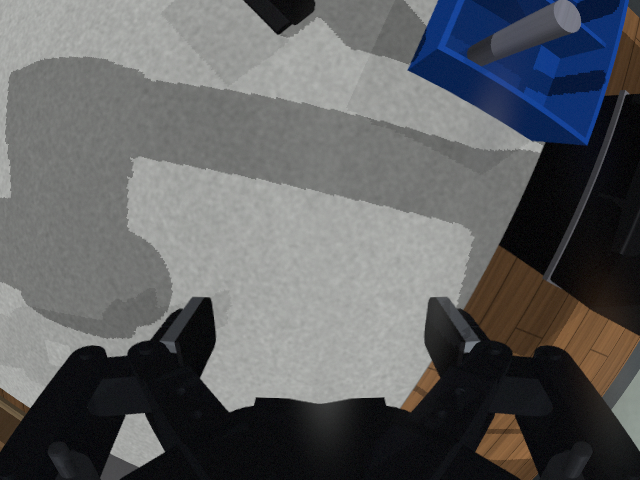

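Emit:
play_rows(moves=[{"x":2.4,"y":3.2,"z":0,"turn":6.2,"jaw":0},{"x":2.4,"y":3.2,"z":0,"turn":6.2,"jaw":0},{"x":2.4,"y":3.2,"z":0,"turn":6.2,"jaw":0},{"x":2.4,"y":3.2,"z":0,"turn":6.2,"jaw":0},{"x":2.4,"y":3.2,"z":0,"turn":6.2,"jaw":0},{"x":2.4,"y":3.2,"z":0,"turn":6.2,"jaw":0},{"x":2.4,"y":3.2,"z":0,"turn":6.2,"jaw":0},{"x":2.4,"y":3.2,"z":0,"turn":6.0,"jaw":0}])

```text
t: 2.72
tool_pos: [0.4384, -0.317, 0.2316]
tool_rot: [-1.052, 1.426, -1.427]
contact_force: [0.1, -0.5, -0.2]
opening: -0.0004
```

Emit:
play_rows(moves=[{"x":2.4,"y":3.2,"z":0,"turn":0,"jaw":0},{"x":2.4,"y":3.2,"z":0,"turn":0,"jaw":0},{"x":2.4,"y":3.2,"z":0,"turn":0,"jaw":0},{"x":2.4,"y":3.2,"z":0,"turn":0,"jaw":0},{"x":2.4,"y":3.2,"z":0,"turn":0,"jaw":0},{"x":2.4,"y":3.0,"z":0,"turn":0,"jaw":0},{"x":0,"y":0,"z":0,"turn":0,"jaw":0}])

```text
t: 3.3
tool_pos: [0.5844, -0.1236, 0.2314]
tool_rot: [-1.05, 1.426, -1.424]
contact_force: [0.3, 0.0, -0.2]
opening: -0.0001
```

```bash
cat > look.py <<'E'
from h import *
import sys
from scipy.spatial.transform import Rotation as R
o=ctrl.get_obs();print(o["t"],o["tool_pos"],R.from_rotvec(o["tool_rot"]).as_matrix()[:,2])
im=eyes.get_image("wrist");cv2.imwrite(f"pics/{sys.argv[1]}.png",im["img"][:,:,::-1])
for n,z in {"trough":0,"paddle":.07,"chock":0,"chock_face":.041,"lever":.065}.items():
    for k in pinpoint("wrist",n)[:2]:print(n,k["score"],np.round(k["point"],1),watz(im,k["point"],z).round(4))
E
python3 look.py w2
```

```text
3.3 [ 0.58437873 -0.1235862   0.23137226] [ 0.95575024 -0.29417773  0.00096573]
trough 0.36 [440.   21.5] [0.7625 0.0313 0.    ]
paddle 0.76 [317.9 160.2] [ 0.5987 -0.0729  0.07  ]
paddle 0.45 [184.  159.3] [ 0.4913 -0.0359  0.07  ]
chock_face 0.97 [315.1 255.8] [ 0.5693 -0.1588  0.041 ]
chock_face 0.49 [183.6 159.1] [ 0.4802 -0.0336  0.041 ]
```

View pics/w2.png

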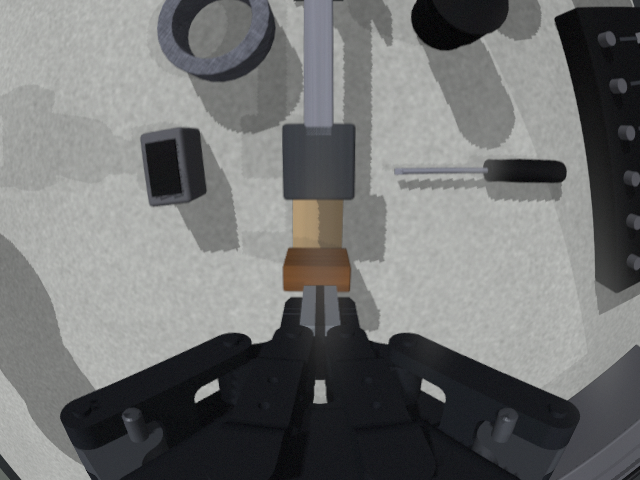

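Emit:
play_rows(moves=[{"x":-0.3,"y":-0.7,"z":-3.5,"turn":0,"jaw":0},{"x":0,"y":0,"z":-4.0,"turn":0,"jaw":0},{"x":0,"y":0,"z":-4.0,"turn":0,"jaw":0},{"x":0,"y":0,"z":-1.5,"turn":0,"jaw":0},{"x":0,"y":0,"z":0,"turn":0,"jaw":0}])

```text
t: 4.02
tool_pos: [0.5741, -0.1356, 0.0953]
tool_rot: [-1.054, 1.441, -1.425]
contact_force: [-0.1, 0.8, -1.2]
opening: -0.0001
```

```bash
python3 look.py w3
```

```text
4.0167 [ 0.57405056 -0.13558022  0.09525506] [ 0.95318028 -0.30221447 -0.01066592]
trough 0.65 [329.  144.4] [ 0.5988 -0.0739  0.    ]
paddle 0.66 [332.7 147.3] [ 0.5994 -0.0742  0.07  ]
chock_face 0.94 [328.8 304. ] [ 0.5715 -0.1594  0.041 ]
```

View pics/w3.png

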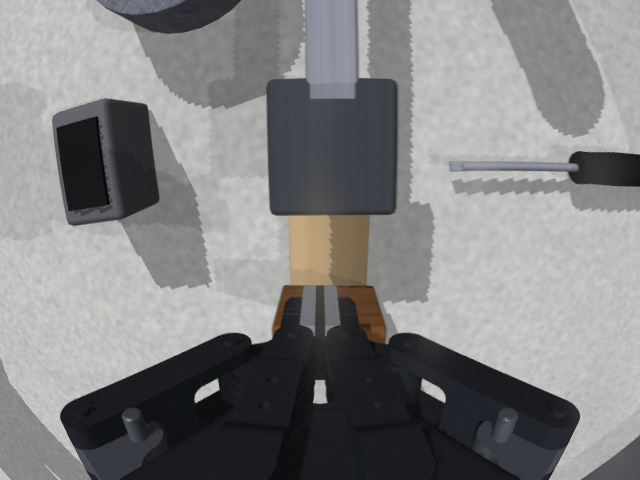

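Emit:
play_rows(moves=[{"x":0.7,"y":0.5,"z":0,"turn":0,"jaw":0},{"x":0,"y":0,"z":0,"turn":0,"jaw":0},{"x":0,"y":0,"z":0,"turn":0,"jaw":0}])

```text
t: 4.57
tool_pos: [0.5864, -0.1305, 0.1022]
tool_rot: [-1.049, 1.428, -1.43]
contact_force: [0.5, -0.6, 0.8]
opening: -0.0003
```

```bash
python3 look.py w4
```

```text
4.5667 [ 0.58643553 -0.13049099  0.1022336 ] [ 0.95414407 -0.2993439   0.00152545]
trough 0.94 [313.  159.3] [ 0.5993 -0.0755  0.    ]
paddle 0.7 [309.6 163.5] [ 0.5995 -0.0734  0.07  ]
lever 0.27 [311.3 157.4] [ 0.601  -0.0712  0.065 ]
```

View pics/w4.png

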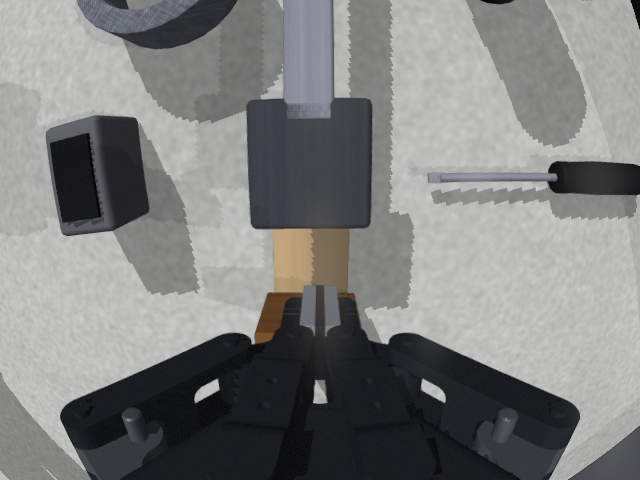

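Emit:
play_rows(moves=[{"x":-0.6,"y":0,"z":-1,"turn":0,"jaw":0},{"x":0,"y":0,"z":-1,"turn":0,"jaw":0},{"x":0,"y":0,"z":0,"turn":0,"jaw":0},{"x":0,"y":0,"z":0,"turn":0,"jaw":0}])

```text
t: 5.2
tool_pos: [0.5782, -0.1303, 0.0794]
tool_rot: [-1.051, 1.433, -1.428]
contact_force: [0.0, 0.1, -0.2]
opening: 0.0001
```

Emit:
play_rows(moves=[{"x":0.1,"y":0,"z":-1,"turn":0,"jaw":0},{"x":0.1,"y":0,"z":-1.2,"turn":0,"jaw":0},{"x":0,"y":0,"z":-1.2,"turn":0,"jaw":0},{"x":0,"y":0,"z":-1,"turn":0,"jaw":0},{"x":0,"y":0,"z":-0.7,"turn":0,"jaw":0},{"x":0,"y":0,"z":0,"turn":0,"jaw":0},{"x":0,"y":0,"z":0,"turn":0,"jaw":0}])

```text
t: 5.78
tool_pos: [0.5811, -0.1305, 0.0294]
tool_rot: [-1.05, 1.431, -1.429]
contact_force: [0.3, -1.0, -0.5]
opening: -0.0002
```

Emit:
play_rows(moves=[{"x":-0.3,"y":-0.95,"z":0,"turn":0,"jaw":0},{"x":-0.3,"y":-0.95,"z":0,"turn":0,"jaw":0},{"x":-0.3,"y":-0.95,"z":0,"turn":0,"jaw":0},{"x":-0.3,"y":-0.95,"z":0,"turn":0,"jaw":0},{"x":-0.3,"y":-0.95,"z":0,"turn":0,"jaw":0},{"x":-0.3,"y":-0.95,"z":0,"turn":0,"jaw":0}])

```text
t: 6.28
tool_pos: [0.5638, -0.1889, 0.0312]
tool_rot: [-1.048, 1.43, -1.431]
contact_force: [1.4, 3.8, 3.8]
opening: -0.0
```

```bash
python3 look.py w5
```

```text
6.2833 [ 0.56382931 -0.18885842  0.03117582] [ 0.95371319 -0.30071428  0.00144019]
trough 0.65 [316.2  33. ] [ 0.5987 -0.0734  0.    ]
trough 0.34 [62.3 71.3] [ 0.4656 -0.0352  0.    ]
chock 0.56 [315.2 107.6] [ 0.5874 -0.1077  0.    ]
```

View pics/w5.png

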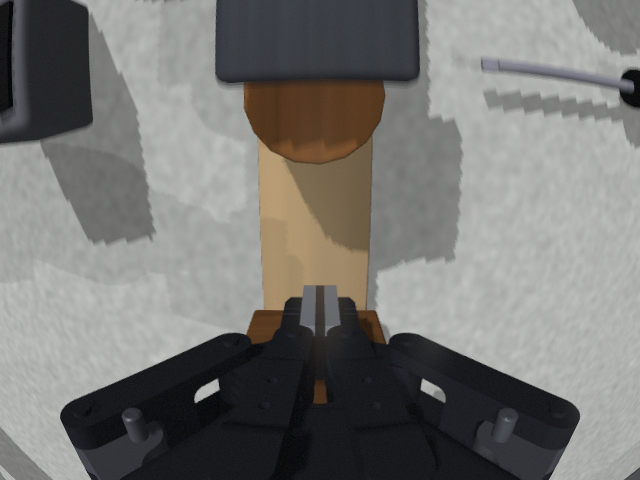

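Emit:
play_rows(moves=[{"x":-0.3,"y":-0.95,"z":0,"turn":0,"jaw":0},{"x":-0.3,"y":-0.95,"z":0,"turn":0,"jaw":0},{"x":-0.3,"y":-0.95,"z":0,"turn":0,"jaw":0},{"x":-0.3,"y":-0.95,"z":0,"turn":0,"jaw":0},{"x":-0.3,"y":-0.95,"z":0,"turn":0,"jaw":0},{"x":-0.15,"y":-0.5,"z":0,"turn":0,"jaw":0},{"x":0,"y":0,"z":0,"turn":0,"jaw":0}])

```text
t: 7.17
tool_pos: [0.5467, -0.242, 0.0305]
tool_rot: [-1.049, 1.431, -1.432]
contact_force: [0.4, 1.2, 0.1]
opening: -0.0002
```

```bash
python3 look.py w6; python3 - <<'E'
from h import *
for c in("scene","side"):
    im=eyes.get_image(c);cv2.imwrite(f"pics/{c}6.png",im["img"][:,:,::-1])
    for n in("chock","trough"):
        for k in pinpoint(c,n)[:2]:print(c,n,k["score"],atz(im,k["point"],0).round(4))
E
```

```text
7.1667 [ 0.54668011 -0.24199916  0.0304732 ] [ 9.53398547e-01 -3.01713522e-01  4.01721226e-04]
chock 0.75 [316.2 113.4] [ 0.5698 -0.1636  0.    ]
scene chock 0.58 [ 0.5842 -0.1628  0.    ]
scene trough 0.85 [ 0.6014 -0.0752 -0.    ]
side chock 0.91 [ 0.5769 -0.1686  0.    ]
side chock 0.73 [ 0.4621 -0.0454  0.    ]
side trough 0.94 [ 0.6028 -0.0687  0.    ]
side trough 0.43 [ 0.7664  0.0314 -0.    ]
```

View pics/w6.png

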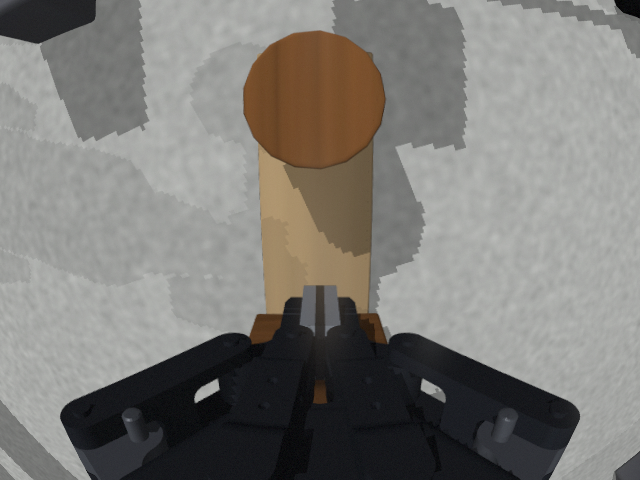

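View pics/side6.png

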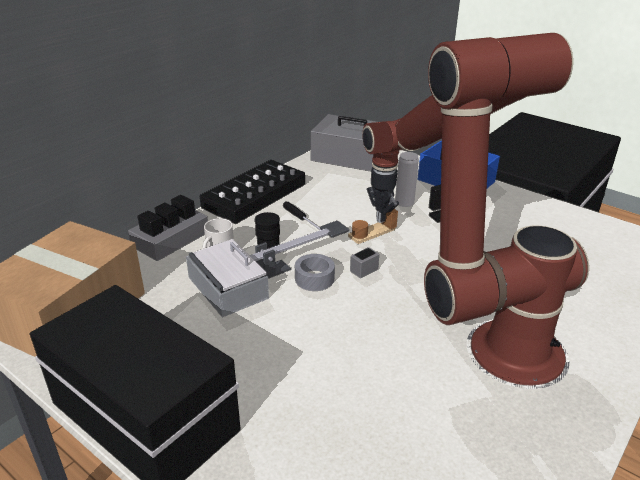

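Emit:
play_rows(moves=[{"x":0.3,"y":0.95,"z":0,"turn":0,"jaw":0},{"x":0,"y":0,"z":1.5,"turn":0,"jaw":0},{"x":0,"y":0,"z":2.5,"turn":0,"jaw":0},{"x":0,"y":0,"z":2.5,"turn":0,"jaw":0},{"x":0,"y":0,"z":2.0,"turn":0,"jaw":0},{"x":0.7,"y":2.4,"z":0.8,"turn":0,"jaw":0},{"x":0.7,"y":2.4,"z":0,"turn":0,"jaw":0},{"x":0.7,"y":2.4,"z":0,"turn":0,"jaw":0}])

```text
t: 8.43
tool_pos: [0.572, -0.1577, 0.1249]
tool_rot: [-1.047, 1.429, -1.432]
contact_force: [0.3, -0.0, 0.5]
opening: 0.0001
```

Emit:
play_rows(moves=[{"x":0.7,"y":2.4,"z":0,"turn":0,"jaw":0},{"x":0.7,"y":2.4,"z":0,"turn":0,"jaw":0},{"x":0.7,"y":2.4,"z":0,"turn":0,"jaw":0},{"x":0.5,"y":1.4,"z":0,"turn":0,"jaw":0},{"x":0,"y":0,"z":0,"turn":0,"jaw":0},{"x":0,"y":0,"z":0,"turn":0,"jaw":0}])

```text
t: 8.93
tool_pos: [0.5971, -0.0721, 0.1232]
tool_rot: [-1.051, 1.429, -1.429]
contact_force: [-0.1, -0.7, 0.2]
opening: -0.0002
```

```bash
python3 look.py w7
```

```text
8.9333 [ 0.59714123 -0.07208649  0.12320228] [ 9.54426518e-01 -2.98445973e-01 -1.53820460e-04]
trough 0.87 [324.3 236.5] [ 0.6    -0.0747  0.    ]
paddle 0.74 [326.1 268.4] [ 0.6003 -0.0742  0.07  ]
```

View pics/w7.png

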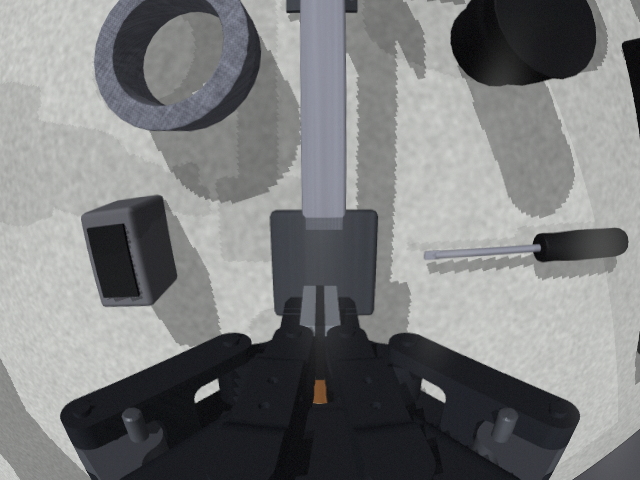

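Emit:
play_rows(moves=[{"x":0.2,"y":-0.1,"z":-1.5,"turn":0,"jaw":0},{"x":0,"y":0,"z":-1.5,"turn":0,"jaw":0},{"x":0,"y":0,"z":-1.2,"turn":0,"jaw":0},{"x":0,"y":0,"z":-0.8,"turn":0,"jaw":0},{"x":0,"y":0,"z":-0.8,"turn":0,"jaw":0},{"x":0,"y":0,"z":-0.8,"turn":0,"jaw":0},{"x":0,"y":0,"z":-0.8,"turn":0,"jaw":0},{"x":0,"y":0,"z":-0.8,"turn":0,"jaw":0}])

```text
t: 9.9
tool_pos: [0.5991, -0.0733, 0.0425]
tool_rot: [-1.049, 1.432, -1.429]
contact_force: [-4.8, 3.5, 9.1]
opening: 0.0002
```

Emit:
play_rows(moves=[{"x":0,"y":0,"z":-0.6,"turn":0,"jaw":0},{"x":0,"y":0,"z":-0.5,"turn":0,"jaw":0},{"x":0,"y":0,"z":-0.4,"turn":0,"jaw":0},{"x":0,"y":0,"z":0,"turn":0,"jaw":0}])

```text
t: 10.23
tool_pos: [0.6002, -0.0731, 0.0275]
tool_rot: [-1.046, 1.43, -1.43]
contact_force: [-1.5, 2.3, 6.4]
opening: 0.0001
```

Emit:
play_rows(moves=[{"x":0,"y":0,"z":-0.2,"turn":0,"jaw":0},{"x":0,"y":0,"z":-0.2,"turn":0,"jaw":0},{"x":0,"y":0,"z":0,"turn":0,"jaw":0},{"x":0,"y":0,"z":0,"turn":0,"jaw":0}])

```text
t: 10.57
tool_pos: [0.6006, -0.0731, 0.0251]
tool_rot: [-1.046, 1.429, -1.43]
contact_force: [-3.4, 2.9, 12.0]
opening: 0.0001
```

```bash
python3 look.py w8; python3 - <<'E'
from h import *
for c in("scene","side"):
    im=eyes.get_image(c)
    for n in("chock","trough","tape","lens","battery","screwdriver","mug","can","ledlight"):
        for k in pinpoint(c,n)[:1]:print(c,n,round(k["score"],2),atz(im,k["point"],0).round(4))
    p=[int(v) for v in proj(im,[.65,.1,.04])]
    s=im["img"][p[1]-90:p[1]+90,p[0]-120:p[0]+120]
    cv2.imwrite(f"pics/e{c}.png",cv2.resize(s,(400,300),interpolation=cv2.INTER_CUBIC)[:,:,::-1])
cv2.imwrite("pics/e.png",np.vstack([cv2.imread(f"pics/e{c}.png") for c in("scene","side")]))
print(ctrl.get_obs()["contact_force"])
E
```

```text
10.5667 [ 0.60057824 -0.07313069  0.02507156] [ 0.95386105 -0.30024337  0.00173921]
trough 0.68 [319.4 289.6] [ 0.6001 -0.0748  0.    ]
chock_face 0.5 [601.4 286.9] [ 0.729  -0.1008  0.041 ]
lever 0.23 [ 71.4 282.3] [ 0.5253 -0.022   0.065 ]
scene chock 0.65 [ 0.5746 -0.1574  0.    ]
scene trough 0.78 [ 0.6036 -0.0825 -0.    ]
scene tape 0.57 [0.5435 0.0806 0.    ]
scene lens 0.78 [ 0.7676  0.0247 -0.    ]
scene battery 0.64 [ 0.4655 -0.0257 -0.    ]
scene screwdriver 0.62 [ 0.762  -0.1252 -0.    ]
scene mug 0.55 [ 0.8399  0.1565 -0.    ]
scene can 0.56 [ 0.5764 -0.4285 -0.    ]
scene ledlight 0.66 [ 0.4246 -0.4355 -0.    ]
side chock 0.74 [ 0.5769 -0.1614  0.    ]
side trough 0.57 [ 0.5979 -0.0768  0.    ]
side tape 0.86 [0.5369 0.0913 0.    ]
side lens 0.82 [0.7607 0.0398 0.    ]
side battery 0.88 [ 0.4674 -0.0369  0.    ]
side screwdriver 0.49 [ 0.7697 -0.1552 -0.    ]
side mug 0.75 [ 0.833   0.1512 -0.    ]
side can 0.86 [ 0.5839 -0.4219  0.    ]
side ledlight 0.67 [ 0.4299 -0.4225  0.    ]
[-4.8081376   3.98490997 11.49845811]
```

View pics/e.png

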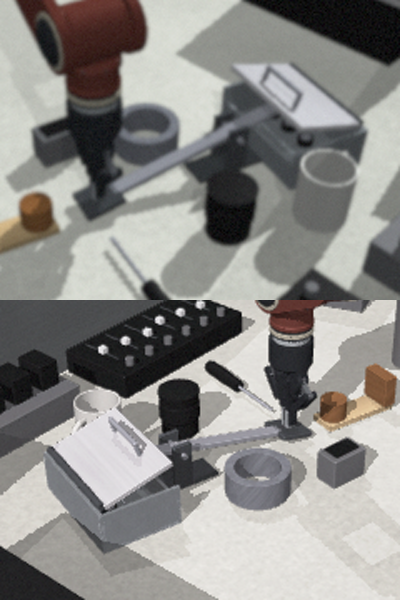

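Emit:
play_rows(moves=[{"x":0,"y":0,"z":-0.2,"turn":0,"jaw":0},{"x":0,"y":0,"z":0,"turn":0,"jaw":0},{"x":0,"y":0,"z":0,"turn":0,"jaw":0},{"x":0,"y":0,"z":0,"turn":0,"jaw":0},{"x":0,"y":0,"z":0,"turn":0,"jaw":0},{"x":0,"y":0,"z":0,"turn":0,"jaw":0}])

```text
t: 12.37
tool_pos: [0.6008, -0.0732, 0.0248]
tool_rot: [-1.047, 1.43, -1.429]
contact_force: [-9.1, 4.0, 19.9]
opening: 0.0001
```

Against the built-in stop and stable.

```bash
python3 -c "
from station import *
print(finish_job())"
```

```text
the job is handed in; nothing more can be done
None
```

I slid the wooden stop out from under the paddle with the closed fingers, then pressed the paddle down to its built-in stop. I handed the job in at about 12.4 s, still holding it down.

Last checks before handing in:
- **Lever:** the fingertips were at z = 0.025 m, which matches the lever fully down. The upward force on the tool was about 20 N, more than the 4 to 12 N needed to hold it, because it was pressed against the stop.
- **Flap:** both outside cameras show it raised. I did not measure its angle, and the arm stayed well away from it.
- **Wooden stop:** it lies flat, about 85 to 90 mm from the point below the paddle (65 mm needed).
- **Bystanders:** nothing in the pictures looks moved, and the network positions agree with the start to about 13 mm, which is within their scatter.

The two cameras disagree by up to about 30 mm on the screwdriver's position. They did so at the start too, so I put this down to detector error rather than movement.

My first two move calls were refused as invalid because the rows left out some fields. Nothing moved.

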